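# Dim up the camp lantern by its thumbwheel

## Task

Set the yellow camp lantern to its third click: with a fingertip on top of its knurled thumbwheel, roll the top of the wheel from the lantern's far side towards its near side (the side with the flat black handle) until the orange stripe stands at the very top. Leave the wheel of the black radio alone, and take the finger off when done.

Things in the scene. Friction and masses are not known exactly. Their poses are not given: they have to be found in the camera images.
- lamp_wheel (a joint): Turn (rad) of the lantern's grey thumbwheel, 40 mm across, 16 mm wide, level axle. At 0 its orange stripe (7 mm wide, across rim and flanks) is level with the axle on the lantern's +x side; grows as the wheel's top moves to the lantern's -x. A click is 0.524; third click = 1.571, stripe on top. Starts at 0 to 0.52, limits -0.2 and 3.3. Even friction (0.6 N at the rim) holds it; no felt notches.
- lamp_axle (a point): Middle of the wheel's axle at rest, 70 mm above the shelf; the wheel's top is 20 mm higher. Axes are the lantern's: y along the axle, z up, -x its near side, with the handle. The axle is sprung: pressed down it gives 1 mm per 0.5 N beyond the first 1 N, 6 mm at most. Cheeks beside the wheel (outer faces 14.5 mm from its middle) stand 14 mm below its top.
- lamp: Yellow camp lantern, a block 100 mm (x) by 170 mm (y), 60 mm high, fixed to the shelf on a black foot; origin under its centre. White dome on a black ring 80 mm across, top 102 mm above the shelf, 36 mm from centre to +y; the wheel is 45 mm to -y. Flat black handle on the -x face. Turned up to 20 degrees from square; left or right of the radio.
- radio_mark (a point): White stripe on the rim of the black radio's like thumbwheel (leave it alone). The radio is a black block as big as the lantern with a round speaker, fixed beside it.
There are look-alikes about, which are no part of the job. What is shaped like the lamp but turquoise is not meant.

How it is judged (in metres and radians):
At the end, for the whole second after the job is handed in: The lantern's wheel stands still at the third click: the orange stripe at the very top, within 0.24 rad (about 14 degrees) (value of joint lamp_wheel between 1.331 and 1.811 rad and velocity of joint lamp_wheel between -0.05 and 0.05 rad/s); the robot touches nothing.
It fails at once if the radio's wheel is turned (its stripe moves more than 8 mm) (distance of radio_mark from where it was at the start of the episode above 0.008 m).
It also fails if it takes over 32 s, if anything falls off the work surface, if the arm or the gripper's body presses on something with over 40 N, if the wrist force passes 120 N, or if a joint passes its speed limit or range.

## Robot

A 6-joint arm with a two-finger parallel gripper is mounted at the origin on the work surface. World frame = base frame: x ahead of the robot, y to its left, z up, the work surface at z = 0. Lengths are in mm, angles in degrees, forces in N, time in s.
With the tool pointing down it reaches from about 425 to 925 mm from the base axis. Payload 12.5 kg.
Tool frame: the origin (TCP) lies between the finger pads; the fingertips stand 14 mm ahead of it and the grasp point (between the pads) lies 5 mm behind it (tip_reach is the distance from the TCP to the fingertips, in mm); z points along the fingers, y is the line along which they close (so a half turn about z gives the same grasp; the last joint's range is limited). The gripper opens to 85 mm and grips with 20 to 120 N. Pads are 22 mm wide; open, the fingers measure 114 mm over their backs; the gripper's body (76 mm by 85 mm) begins 54 mm behind the grasp point. The pads swing forward as they close: fully open they stand 13 mm farther back than shut.
Start: joints at [64.767, 28.126, 89.318, -0, 62.55, -6.05], TCP at [205.345, 590.319, 245.327] pointing down, gripper open.
Joint ranges: [-177.58, 177.58], [-47.91, 125.51], [2.72, 160], [-65.01, 245.01], [3.68, 167.84], [-153.87, 153.87]. Speed limits (degrees/s): [127.2, 127.2, 159.86, 180, 180, 180].

## Interface

Orientations are given as [roll, pitch, yaw] about the fixed x, y, z axes, in that order (R = Rz(yaw) Ry(pitch) Rx(roll)).
In Python, from rig import * gives the robot as it stands.
- The arm moves only by the tool jog_arm, never from a script. Its argument "steps" is one flat list of numbers, 7 for each row, row after row: the turn, a rotation vector about the tool's x, y, z in degrees, then the shift along the tool's x, y, z in m, then the closure, from 0 (fully open) to 1 (shut). In form: [wx, wy, wz, tx, ty, tz, hand, wx, wy, wz, tx, ty, tz, hand, ...]. A call has 1 to 10 rows; each row shifts and turns the commanded pose from where the row before left it, along the tool's axes as they then stand; what a row does not reach is not made up. A row lasts 1/12 s, in which the tool goes at most 41.7 mm and 7.16 degrees, less where a joint would pass 70% of its speed; a pose out of reach is approached as far as the arm can. A call with a gripper value outside its range is refused whole. The fingers move at their own pace and stop on an object; the grip force is fixed at half the most. Time passes only in rows, so rows that do not move let the fingers close. It gives the time, the measured TCP pose, the force, the opening and the grip force at its end, in the units of the state.
- observe(): the state, without advancing time (a new reading comes with each control period).
- read_camera(name): name is "side" or "top" or "wrist"; returns a dict with "pixels" (480x640x3 uint8, red, green, blue), "depth" (480x640 float32, mm along the optical axis (not along the pixel's ray), 0 where there is no reading), "camera_matrix" (3x3 intrinsics, pixels), "rvec" (rotation vector, rad) and "tvec" (3), from world to camera coordinates, as OpenCV has them. Camera axes: x right, y down, z forward; pixel columns grow to the right and rows downward; lengths in mm; the calibration is good to about 2 mm. A picture is of the moment at which its call begins.
- hand_in(): hands the job in; it is judged then, once.
The state is a dict: "clock": time; "joint_positions": joint angles; "qvel": joint speeds; "joint_efforts": joint torques, N m; "tcp_pos": TCP position; "ee_rot": TCP orientation; "ft_force": force on the tool from outside, world axes, zero at the start; "ft_torque": the same for the moment, N m; "grip_width": opening from 0.0 (shut) to 1.0 (fully open); "grasp_force": force on a finger pad.
Only numpy, scipy, OpenCV 4.12 (cv2) and the standard library are available. Lean on these libraries where they do the work, as an engineer would, in place of code of your own. Each camera call takes 0.05 s, during which the arm holds its last target. There are 200 camera calls.

## Working session

There is one attempt and no reset: what is moved stays moved. The work goes in short steps, Python scripts to look and compute and a tool call to move; the robot and the scene stay as the last step left them, time stands still between calls to the robot, and variables do not carry over. Pictures are saved under pics/ and viewed, at most 10 in all, crops included, and the job is handed in when it is done.

Besides the shell and the picture viewer there is one more tool, called as name(argument=value, ...) on one line, values as JSON. jog_arm: Moves the arm, as the interface text tells. Its arguments: {"type":"object","properties":{"steps":{"type":"array","items":{"type":"number"}}},"required":["steps"]}

```bash
mkdir -p pics
cat > h.py <<'E'
from rig import *
import numpy as np, cv2
def shot(n):
    c=read_camera(n); R=cv2.Rodrigues(np.array(c["rvec"],float))[0]
    c["R"]=R; c["t"]=np.array(c["tvec"],float).ravel(); return c
def cloud(c):
    K=c["camera_matrix"]; d=c["depth"]; v,u=np.indices(d.shape)
    P=np.stack([(u-K[0][2])/K[0][0]*d,(v-K[1][2])/K[1][1]*d,d],-1)
    return (P-c["t"])@c["R"]
def save(c,f): cv2.imwrite(f,c["pixels"][:,:,::-1])
E
python3 - <<'E'
from h import *
o=observe();print(o)
for n in("top","side"):
    c=shot(n);save(c,f"pics/{n}0.png");np.savez(f"{n}0.npz",P=cloud(c),im=c["pixels"])
E
```

```text
{'clock': 0.0, 'joint_positions': array([ 6.47687394e+01,  2.81632826e+01,  8.93485949e+01,  1.03704018e-03,
        6.25475048e+01, -6.04872522e+00]), 'qvel': array([-0.12459696, -0.05309015,  0.01078056,  0.00391233, -0.01426738,
        0.04452297]), 'joint_efforts': array([ 1.73942237e-03, -6.18449235e+01, -2.61606270e+01, -1.85875507e-05,
        3.95996380e-03,  5.67850364e-06]), 'tcp_pos': array([205.23735971, 590.13951638, 244.74629885]), 'ee_rot': array([-1.79941045e+02, -7.17200416e-03,  1.60816982e+02]), 'ft_force': array([-0.19423495, -0.3643309 ,  0.06429896]), 'ft_torque': array([ 0.00690502, -0.02626   ,  0.019083  ]), 'grasp_force': 0.0, 'grip_width': 0.9969781471294651}
```

View pics/top0.png

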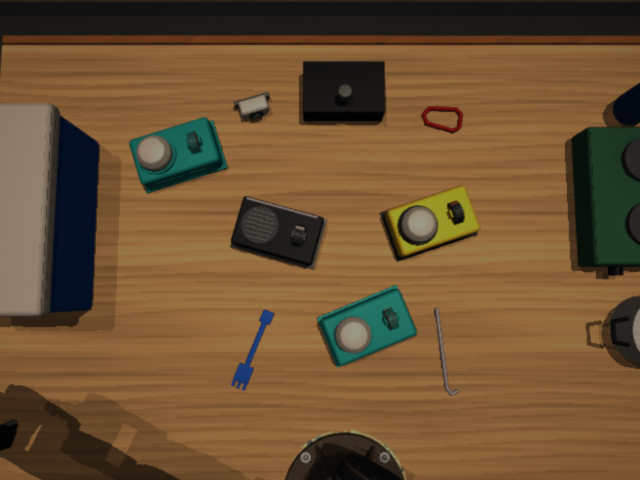

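View pics/side0.png

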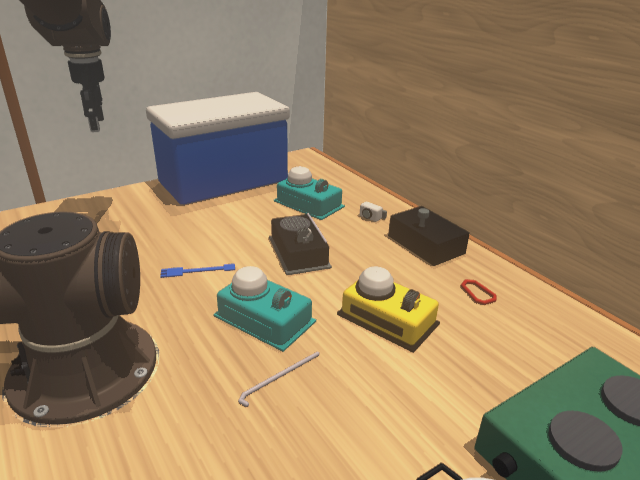

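The top view shows the yellow lantern at about (430,222), with its dome at (419,224) and its wheel at (456,212). The black radio is at (278,232). The side view shows the black handle on the lantern's near face. Next I fit the lantern's pose.

Run:
```python
from h import *
for n in("top","side"):
    z=np.load(n+"0.npz");P=z["P"];im=z["im"]
    hsv=cv2.cvtColor(im,cv2.COLOR_RGB2HSV)
    m=(hsv[...,0]>23)&(hsv[...,0]<33)&(hsv[...,1]>180)&(hsv[...,2]>80)
    Z=P[...,2]; mt=m&(abs(Z-60)<8)
    Q=P[mt]; r=cv2.minAreaRect(Q[:,:2].astype(np.float32)); print(n,len(Q),np.median(Q[:,2]),r)
    C=np.array(r[0]); box=(np.hypot(P[...,0]-C[0],P[...,1]-C[1])<95)
    w=box&(Z>68)
    D=box&(Z>95); print("dome",P[D][:,:2].mean(0),P[D][:,2].max())
    dome=P[D][:,:2].mean(0)
    W=w&(np.hypot(P[...,0]-dome[0],P[...,1]-dome[1])>50); q=P[W]; print("wheel",len(q),q.mean(0),q.min(0),q.max(0))
    org=W&(hsv[...,0]<18)&(hsv[...,1]>150)&(hsv[...,2]>100);print("orange",org.sum(),P[org].mean(0) if org.any() else 0)
```

```text
top 1927 60.64750265064172 ((552.116943359375, -180.9931640625), (91.28936767578125, 162.27255249023438), 18.601211547851562)
dome [ 539.25331151 -145.99801355] 106.986344696406
wheel 249 [ 564.1694087  -221.32729418   83.32547301] [ 543.76650608 -238.52080351   68.60167156] [ 586.01584477 -208.21081721   94.62123989]
orange 0 0
side 472 60.838655114149404 ((550.2387084960938, -184.16976928710938), (93.01277923583984, 162.27076721191406), 18.676185607910156)
dome [ 536.06963708 -151.5283169 ] 105.65688071791335
wheel 243 [ 560.43356668 -229.50433649   81.48955099] [ 544.05592514 -239.99994172   68.02029355] [ 587.94526586 -213.10524775   93.79070462]
orange 7 [ 579.87584513 -227.9501153    77.99105836]
```

jog_arm(steps=[0,0,0,-0.0311,-0.025,0,1,0,0,0,-0.0311,-0.025,0,1,0,0,0,-0.0311,-0.025,0,1,0,0,0,-0.0311,-0.025,0,1,0,0,0,-0.0311,-0.025,0,1,0,0,0,-0.0311,-0.025,0,1,0,0,0,-0.0311,-0.025,0,1,0,0,0,-0.0311,-0.025,0,1,0,0,0,-0.0311,-0.025,0,1,0,0,0,-0.0311,-0.025,0,1])

```text
clock: 0.93
tcp_pos: [417.5, 250.2, 245.3]
ee_rot: [-180.0, -0.0, 160.8]
ft_force: [0.6, 0.5, -0.9]
grip_width: 0.001
grasp_force: 0.0
```

jog_arm(steps=[0,0,0,-0.0311,-0.025,0,1,0,0,0,-0.0311,-0.025,0,1,0,0,0,-0.0311,-0.025,0,1,0,0,0,-0.0204,-0.0325,0.0045,1,0,0,0,-0.0204,-0.0325,0.0045,1,0,0,0,-0.0204,-0.0325,0.0045,1,0,0,0,-0.0204,-0.0325,0.0045,1,0,0,0,-0.0204,-0.0325,0.0045,1,0,0,0,-0.0204,-0.0325,0.0045,1,0,0,0,-0.0204,-0.0325,0.0045,1])

```text
clock: 1.77
tcp_pos: [540.5, -113.2, 213.4]
ee_rot: [180.0, -0.0, 160.8]
ft_force: [0.7, 0.3, -0.2]
grip_width: -0.001
grasp_force: 0.0
```

jog_arm(steps=[0,0,0,-0.0204,-0.0325,0.0045,1,0,0,0,-0.0204,-0.0325,0.0045,1,0,0,0,-0.0204,-0.0325,0.0045,1,0,0,7.1,0,0,0,1,0,0,7.1,0,0,0,1,0,0,7.1,0,0,0,1,0,0,7.1,0,0,0,1,0,0,7.1,0,0,0,1,0,0,7.1,0,0,0,1,0,0,7.1,0,0,0,1])

```text
clock: 2.6
tcp_pos: [566.2, -223.4, 199.9]
ee_rot: [-180.0, -0.0, 110.8]
ft_force: [0.4, 0.2, -0.1]
grip_width: -0.001
grasp_force: 0.0
```

jog_arm(steps=[0,0,7.1,0,0,0,1,0,0,7.1,0,0,0,1,0,0,7.1,0,0,0,1,0,0,7.1,0,0,0,1,0,0,7.1,0,0,0,1,0,0,7.1,0,0,0,1,0,0,7.1,0,0,0,1,0,0,7.1,0,0,0,1,0,0,7.1,0,0,0,1,0,0,7.1,0,0,0,1])

```text
clock: 3.43
tcp_pos: [566.2, -223.4, 199.9]
ee_rot: [-180.0, 0.0, 39.8]
ft_force: [0.0, -0.9, 1.1]
grip_width: -0.002
grasp_force: 0.0
```

jog_arm(steps=[0,0,7.1,0,0,0,1,0,0,7.1,0,0,0,1,0,0,7.1,0,0,0,1,0,0,0,0,0,0,1,0,0,0,0,0,0,1])

```text
clock: 3.85
tcp_pos: [566.2, -223.4, 200.0]
ee_rot: [-180.0, 0.0, 19.0]
ft_force: [0.4, -0.3, -0.3]
grip_width: 0.003
grasp_force: 0.0
```

Run:
```python
from h import *
o=observe();print({k:o[k] for k in("clock","tcp_pos","ee_rot","ft_force","grip_width")})
c=shot("wrist");save(c,"pics/w1.png");np.savez("w1.npz",P=cloud(c),im=c["pixels"])
```

```text
{'clock': 3.85, 'tcp_pos': array([ 566.21225484, -223.40300506,  200.03769625]), 'ee_rot': array([-1.79975731e+02,  1.64893068e-02,  1.90430673e+01]), 'ft_force': array([ 0.43674229, -0.31074474, -0.32899684]), 'grip_width': 0.0034576003797864834}
```

View pics/w1.png

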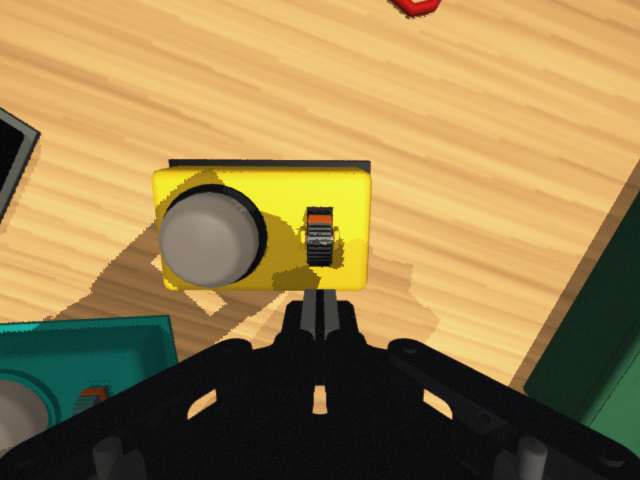

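The wrist view shows the wheel at about (320,237), in line with the fingers. The orange stripe is at (320,217), on the far side of the top. Next I measure both.

```bash
cat > meas.py <<'E'
from h import *
def stripe(c,ctr=(566.3,-224.2),yaw=18.8,sv=None):
    P=cloud(c); im=c["pixels"]; hsv=cv2.cvtColor(im,cv2.COLOR_RGB2HSV)
    a=np.radians(yaw); X=(P[...,0]-ctr[0])*np.cos(a)+(P[...,1]-ctr[1])*np.sin(a)
    Y=-(P[...,0]-ctr[0])*np.sin(a)+(P[...,1]-ctr[1])*np.cos(a); Z=P[...,2]-70
    near=(abs(X)<30)&(abs(Y)<8)&(Z>2)&(Z<26)
    w=near&(hsv[...,1]<110); o=near&((hsv[...,0]<15)|(hsv[...,0]>175))&(hsv[...,1]>140)&(hsv[...,2]>60)
    L=np.c_[X[near],Y[near],Z[near]]
    print("wheel n",w.sum(),"x",np.percentile(X[near],[2,98]),"z98",np.percentile(Z[near],98))
    # circle fit in XZ on near-rim points
    from scipy.optimize import least_squares
    f=least_squares(lambda p:np.hypot(L[:,0]-p[0],L[:,2]-p[1])-20,[0,0],loss="soft_l1").x
    print("axle offset xz",f)
    if o.any():
        x=X[o];y=Y[o];z=Z[o];t=np.arctan2(z-f[1],x-f[0]);r=np.hypot(z-f[1],x-f[0])
        k=r>17
        print("stripe n",o.sum(),"xyz",x.mean(),y.mean(),z.mean(),"theta pct5/50/95",np.percentile(t[k],[5,50,95]),"r",np.median(r))
E
python3 - <<'E'
from meas import *
c=shot("wrist"); stripe(c)
P=cloud(c);hsv=cv2.cvtColor(c["pixels"],cv2.COLOR_RGB2HSV)
m=(hsv[...,0]>23)&(hsv[...,0]<33)&(hsv[...,1]>180)&(hsv[...,2]>60)&(abs(P[...,2]-60)<6)
print(cv2.minAreaRect(P[m][:,:2].astype(np.float32)))
E
```

```text
wheel n 899 x [-17.04499321  20.04030357] z98 21.512405039641347
axle offset xz [0.19647455 0.82204643]
stripe n 180 xyz 17.622879594672682 0.10944117570539136 10.363872281257056 theta pct5/50/95 [0.29970194 0.50684597 0.6682476 ] r 20.362045150346205
((552.7937622070312, -180.34805297851562), (95.69905090332031, 165.9545440673828), 19.03285026550293)
```

jog_arm(steps=[0,0,0,0.009,0,0,1,0,0,0,0,0,0.025,1,0,0,0,0,0,0.025,1,0,0,0,0,0,0.025,1,0,0,0,0,0,0.015,1,0,0,0,0,0,0.003,1,0,0,0,0,0,0,1,0,0,0,0,0,0,1])

```text
clock: 4.62
tcp_pos: [575.5, -220.6, 108.0]
ee_rot: [180.0, -0.0, 18.9]
ft_force: [-0.3, -0.1, 0.7]
grip_width: -0.003
grasp_force: 0.0
```

jog_arm(steps=[0,0,0,0,0,0.001,1,0,0,0,0,0,0.001,1,0,0,0,0,0,0.001,1,0,0,0,0,0,0.001,1,0,0,0,0,0,0,1])

```text
clock: 5.03
tcp_pos: [575.0, -220.6, 103.5]
ee_rot: [180.0, -0.0, 18.8]
ft_force: [0.4, 0.1, 0.8]
grip_width: -0.002
grasp_force: 0.4
```

jog_arm(steps=[0,0,0,0,0,0.001,1,0,0,0,0,0,0.001,1,0,0,0,0,0,0,1])

```text
clock: 5.28
tcp_pos: [575.0, -220.6, 101.3]
ee_rot: [180.0, -0.0, 18.8]
ft_force: [1.4, 0.9, 2.4]
grip_width: 0.001
grasp_force: 0.9
```

jog_arm(steps=[0,0,0,-0.002,0,0,1,0,0,0,-0.002,0,0,1,0,0,0,-0.002,0,0,1,0,0,0,-0.002,0,0,1,0,0,0,-0.002,0,0,1,0,0,0,-0.002,0,0,1,0,0,0,-0.002,0,0,1,0,0,0,-0.002,0,0,1,0,0,0,-0.002,0,0,1,0,0,0,0,0,0,1])

```text
clock: 6.12
tcp_pos: [557.4, -226.5, 101.3]
ee_rot: [-180.0, 0.0, 18.8]
ft_force: [-0.5, -1.4, 2.0]
grip_width: 0.001
grasp_force: 1.0
```

jog_arm(steps=[0,0,0,0,0,-0.004,1,0,0,0,0,0,-0.025,1,0,0,0,0,0,-0.035,1,0,0,0,0,0,-0.035,1,0,0,0,0,0,0,1,0,0,0,0,0,0,1])

```text
clock: 6.62
tcp_pos: [558.2, -226.4, 202.2]
ee_rot: [179.9, -0.1, 18.8]
ft_force: [-0.7, 0.3, -0.4]
grip_width: -0.001
grasp_force: 0.0
```

Run:
```python
from meas import *
c=shot("wrist"); stripe(c)
cv2.imwrite("pics/w2.png",cv2.resize(c["pixels"][170:300,240:400,::-1],None,fx=4,fy=4))
```

```text
wheel n 834 x [-16.22253165  20.12091992] z98 21.951938635776433
axle offset xz [0.19369178 0.93810865]
stripe n 23 xyz 2.614834043264302 0.823868935092152 20.765697184737007 theta pct5/50/95 [1.25067234 1.58358422 1.61676566] r 20.388861755088257
```

View pics/w2.png

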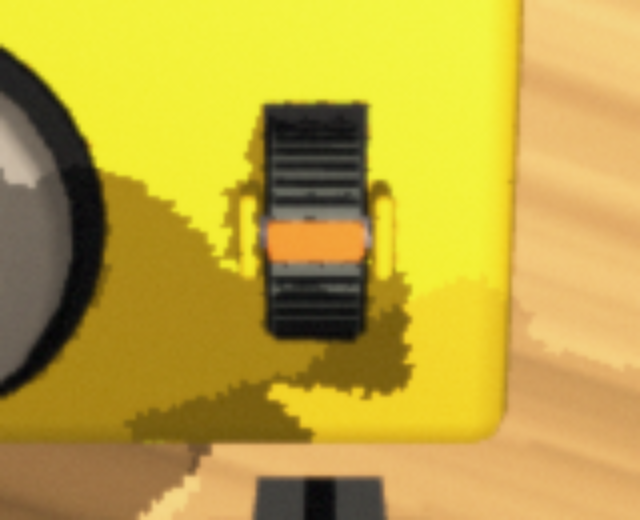

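The stripe is bright orange at about pixel (319,230), near the top of the wheel. My hue limit cut part of it off, so I'll re-measure with a wider one.

```bash
sed -i 's/\[...,0\]<15)/[...,0]<21)/' meas.py
python3 - <<'E'
from meas import *
c=shot("wrist"); stripe(c)
K=np.array(c["camera_matrix"]); a=np.radians(18.8)
for th in (1.2,1.33,1.45,1.571,1.7,1.81):
    p=np.array([566.3+20.2*np.cos(th)*np.cos(a),-224.2+20.2*np.cos(th)*np.sin(a),70.8+20.2*np.sin(th)])
    q=K@(c["R"]@p+c["t"]); print(th,q[:2]/q[2])
E
```

```text
wheel n 861 x [-16.50879346  20.05629945] z98 21.81594096217397
axle offset xz [0.19461625 0.93235183]
stripe n 220 xyz 3.1908669182531546 0.6584309439734679 20.821119329739158 theta pct5/50/95 [1.26762704 1.41908122 1.5773749 ] r 20.164983034828445
1.2 [321.456936   223.30281498]
1.33 [321.45323963 227.08371214]
1.45 [321.44745139 230.57704597]
1.571 [321.439419   234.03756487]
1.7 [321.42860659 237.58878122]
1.81 [321.41773218 240.45234328]
```

It reads about 1.42 rad, so one more short stroke of 3 mm will centre it.

jog_arm(steps=[0,0,0,0.01,0,0.006,1,0,0,0,0,0,0.025,1,0,0,0,0,0,0.025,1,0,0,0,0,0,0.025,1,0,0,0,0,0,0.013,1,0,0,0,0,0,0.001,1,0,0,0,0,0,0.001,1,0,0,0,0,0,0.001,1,0,0,0,0,0,0.001,1,0,0,0,0,0,0.001,1])

```text
clock: 7.55
tcp_pos: [567.7, -223.1, 102.0]
ee_rot: [180.0, -0.1, 18.8]
ft_force: [-1.0, 1.1, 2.5]
grip_width: 0.003
grasp_force: 0.8
```

jog_arm(steps=[0,0,0,0,0,0.001,1,0,0,0,0,0,0,1,0,0,0,-0.001,0,0,1,0,0,0,-0.001,0,0,1,0,0,0,-0.001,0,0,1,0,0,0,0,0,0,1,0,0,0,0,0,0,1])

```text
clock: 8.13
tcp_pos: [564.3, -224.2, 100.4]
ee_rot: [-180.0, 0.0, 18.8]
ft_force: [-0.1, 0.1, 1.7]
grip_width: 0.004
grasp_force: 1.2
```

jog_arm(steps=[0,0,0,0,0,-0.004,1,0,0,0,0,0,-0.025,1,0,0,0,0,0,-0.035,1,0,0,0,0,0,-0.035,1,0,0,0,0,0,0,1,0,0,0,0,0,0,1])

```text
clock: 8.63
tcp_pos: [564.8, -224.4, 201.2]
ee_rot: [179.9, -0.1, 18.8]
ft_force: [-0.4, -0.3, -1.3]
grip_width: -0.0
grasp_force: 0.0
```

Run:
```python
from meas import *
c=shot("wrist"); stripe(c); stripe(shot("side"))
```

```text
wheel n 843 x [-17.44760807  20.02157515] z98 21.87952582784422
axle offset xz [0.0799133  0.92156314]
stripe n 226 xyz -0.6645333384363074 0.6297117627865928 20.86220820531201 theta pct5/50/95 [1.44772497 1.60556108 1.80250034] r 20.073744382311663
wheel n 120 x [-20.37649276  14.24531034] z98 22.734640434311963
axle offset xz [0.04552006 1.07841464]
stripe n 28 xyz -0.12752201778634167 -2.1056599197867314 19.850672123140523 theta pct5/50/95 [1.43587452 1.61551049 1.7703223 ] r 20.689763455092233
```

The stripe now reads about 1.61 rad from two cameras, inside the allowed band, and the finger is clear.

```bash
python3 -c "
from rig import *
print(hand_in())"
```

```text
the job is handed in; nothing more can be done
None
```

I rolled the yellow lantern's wheel to the third click: the stripe measured about 1.61 rad from two cameras (target 1.571, allowed 1.331–1.811). The finger is clear of it, the radio was not touched, and the job is handed in at about 9 s; the hand-in call gave no verdict.

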